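# Close the grinding-disc case without letting its lid drop

### The job

Close the blue grinding-disc case: with the fingers, tip its open lid forward from behind, then get in front, catch the falling lid on the outside of the fingers while it is still well open, and lower it gently until it is fully shut, without letting it bang down. Do not grip or force the lid, leave the disc in the case and the two tins where they are, and finish clear of everything.

Things in the scene. Friction and masses are not known exactly. Their poses are not given: they have to be found in the camera images.
- disc_case: blue steel case fixed to the bench, 116 mm deep (its x), 176 mm wide (its y), rim 90 mm above the bench; origin at the centre of its underside; its x axis points from the front, which looks to the robot and somewhat to its left, to the hinge side. It is filled to 54 mm above the bench with black foam on which the disc lies.
- case_lid (a joint): lid angle, rad: 0 shut (level), 1.57 upright, 1.72 fully open on its stop (at the start). Lid 0.25 kg +-15 %, no catch or spring; past upright it falls shut by itself. A hinge damper (0.26 N m per rad/s) slows the fall to about 0.57 rad/s x cos(angle): from 0.2 rad past upright it takes about 4 s, and left alone lands at 0.57 rad/s, too hard; under 0.25 is gentle.
- hinge (a point): middle of the lid's hinge line, at the top of the case's rear wall, 90 mm above the bench; the hinge line runs along the case's y axis
- tab (a point): middle of the aluminium tab at the middle of the lid's free edge: 54 mm wide, 5 mm thick, 28 mm beyond the lid plate (6 mm thick) and, when shut, beyond the case front, so a finger under it does not keep the lid open. 130 mm from the hinge line (tab's end 144 mm); when shut 93.5 mm above the bench, tab underside 91 mm. x axis: tab to hinge; z axis: up when shut
- disc_a: black grinding disc with a yellow middle, 100 mm across and 10 mm thick, lying loose on the foam in the case; origin at the centre of its underside
- grease_tin: round blue tin, 74 mm across and 74 mm tall, standing beside the case; origin at the centre of its underside
- nut_tin: round open grey tin of nuts, 71 mm across and 80 mm tall, standing on the other side of the case; origin at the centre of its underside
Things that resemble listed ones, but are neither listed nor needed, are in the scene too. There is more than one size of the disc_case; the job needs the larger.

How it is judged:
On the way, in this order (a step that is already met when the one before it is completed fails the run):
1. the lid is tipped forward past upright (value of joint case_lid below 1.5 rad).
2. the lid is caught and carried on the fingers while still well open (between 1.2 and 0.2 rad) (value of joint case_lid between 0.2 and 1.2 rad and contact force between the fingers and case_lid above 0.2 N), for 0.3 s.
3. the lid is fully shut (value of joint case_lid below 0.03 rad), for 0.2 s.
At the end, for the whole second after the job is handed in: The lid is shut to within 0.03 rad and still; it was caught on the fingers on the way down and landed gently (under 0.25 rad/s over the last 0.12 rad) (value of joint case_lid below 0.03 rad and velocity of joint case_lid between -0.05 and 0.05 rad/s); the robot touches nothing.
It fails at once if the lid bangs down (faster than 0.25 rad/s within 0.12 rad of shut) (value of joint case_lid below 0.12 rad and velocity of joint case_lid below -0.25 rad/s).
It fails at once if the lid is gripped or forced (over 15 N from the fingers) (contact force between the fingers and case_lid above 15 N).
It fails at once if the disc in the case is moved by more than 20 mm (distance of disc_a from where it was at the start of the episode above 0.02 m).
It fails at once if a tin is moved by more than 20 mm or lifted (distance of any of grease_tin, nut_tin from where it was at the start of the episode above 0.02 m).
It also fails if it takes over 58 s, if anything falls off the work surface, if the arm or the gripper's body presses on something with over 40 N, if the wrist force passes 120 N, or if a joint passes its speed limit or range.

### The arm

A 7-joint arm with a two-finger parallel gripper is mounted at the origin on the work surface; the furniture and walls round the work are solid. World frame = base frame: x ahead of the robot, y to its left, z up, the work surface at z = 0. Lengths are in m, angles in rad, forces in N, time in s.
With the tool pointing down it reaches from about 0.425 to 0.925 m from the base axis. Payload 6.8 kg.
Tool frame: the origin (TCP) lies on the centre line of the jaws, within the pads' length; the fingertips stand 8 mm ahead of it and the grasp point (between the pads) lies 11 mm behind it (bot.tips_ahead is the distance from the TCP to the fingertips, in m); z points along the fingers, y is the line along which they close (so a half turn about z gives the same grasp; the last joint's range is limited). The gripper opens to 85 mm and grips with 20 to 120 N. Pads are 22 mm wide; open, the fingers measure 114 mm over their backs; the gripper's body (76 mm by 85 mm) begins 54 mm behind the grasp point. The pads swing forward as they close: fully open they stand 13 mm farther back than shut.
Start: joints at [1.241, 0.477, 0.022, 1.555, -0.011, 1.109, -0.083], TCP at [0.148, -0.658, 0.239] pointing down, gripper open.
Joint ranges: [-2.96, 2.96], [-0.34, 2.1], [-1.41, 1.46], [0.24, 2.44], [-1.37, 4.51], [0.17, 1.92], [-2.96, 2.96]. Speed limits (rad/s): [2.39, 2.39, 3.14, 3.14, 3.14, 3.14, 3.14].

### API

Orientations are given as a unit quaternion [w, x, y, z].
In Python, from station import bot gives the robot as it stands.
- The arm moves only by the tool send_rows, never from a script. Its argument "deltas" is text: rows parted by semicolons, each of 4 numbers parted by spaces: the shift along the tool's x, y, z in m, then the turn about the tool's z in degrees. In form: x y z spin; .... A call has 1 to 5 rows; each row is the pose to reach, as a shift and turn from the pose commanded when the call began, along the tool's axes at that moment; what a row does not reach only later rows make up. A row lasts 1/10 s, in which the tool goes at most 50 mm and 8.59 degrees, less where a joint would pass 70% of its speed; a pose out of reach is approached as far as the arm can. A call with a gripper value outside its range is refused whole. "claw" is the opening, from 0 (shut) to 1 (fully open), set as the call begins (left out, the last holds). The fingers move at their own pace and stop on an object; "force" is the grip in N (left out, the last holds). Time passes only in rows, so rows that repeat a pose let the fingers close. It gives the time, the measured TCP pose, the force, the opening and the grip force at its end, in the units of the state.
- bot.get_obs(): the state, without advancing time (a new reading comes with each control period).
- bot.read_camera(name): name is "scene" or "top" or "wrist"; returns a dict with "img" (420x560x3 uint8, red, green, blue), "depth" (420x560 float32, m along the optical axis (not along the pixel's ray), 0 where there is no reading), "fx", "fy", "cx", "cy" (pixels), "camera_from_world" (4x4, takes a point from world to camera coordinates). Camera axes: x right, y up, looking along -z (the intrinsics and any distortion apply to the point x, -y, -z); pixel columns grow to the right and rows downward; lengths in m; the calibration is good to about 2 mm. A picture is of the moment at which its call begins.
- bot.hand_in(): hands the job in; it is judged then, once.
Trained networks look in a picture, given as the dict that the camera call returned (one of the last four; its "shot" number tells which), for a name from the list of things; names that differ only in an ending like _2 or _b are one class to them, and where a whole thing is asked for, a point or a joint stands for the part that bears it (a point fixed in the world has none). Each returns a list of dicts, best first, with "confidence" (0 to 1); they miss things now and then, are a little off and sometimes report something else, mostly with a low value. They report only what shows in the picture. A call takes as long as a camera call. They do not tell look-alikes from the thing itself.
- bot.masks_of(picture, query): "mask" (420x560 bool, what is visible of it).
- bot.landmark_of(picture, query): "xyz" ([x, y, z] in m, in world coordinates, good to about 4 mm: a listed point, or the origin of a listed thing).
The state is a dict: "t": time; "q": joint angles; "joint_vel": joint speeds; "joint_torque": joint torques, N m; "eef_pos": TCP position; "tool_rot": TCP orientation; "contact_force": force on the tool from outside, world axes, zero at the start; "torque": the same for the moment, N m; "gripper_width": opening from 0.0 (shut) to 1.0 (fully open); "grasp_force": force on a finger pad.
Only numpy, scipy, OpenCV 4.12 (cv2) and the standard library are available. Lean on these libraries where they do the work, as an engineer would, in place of code of your own. Each camera call takes 0.05 s, during which the arm holds its last target. There are 200 camera calls.

## Working session

There is one attempt and no reset: what is moved stays moved. The work goes in short steps, Python scripts to look and compute and a tool call to move; the robot and the scene stay as the last step left them, time stands still between calls to the robot, and variables do not carry over. Pictures are saved under pics/ and viewed, at most 10 in all, crops included, and the job is handed in when it is done.

Besides the shell and the picture viewer there is one more tool, called after "Request:" as name(argument=value, ...) on one line, values as JSON. send_rows: Moves the arm, as the interface text tells. Its arguments: {"type":"object","properties":{"deltas":{"type":"string"},"claw":{"type":"number"},"force":{"type":"number"}},"required":["deltas"]}

```bash
mkdir -p pics; ls
cat > h.py <<'E'
from station import bot
import numpy as np, cv2
from scipy.spatial.transform import Rotation as R
def rot(o):
    q=o["tool_rot"]; return R.from_quat([q[1],q[2],q[3],q[0]]).as_matrix()
def save(p,n): cv2.imwrite(f"pics/{n}.png",p["img"][:,:,::-1])
def cloud(p):
    v,u=np.nonzero(p["depth"]>0); d=p["depth"][v,u]
    c=np.stack([(u-p["cx"])/p["fx"]*d,-(v-p["cy"])/p["fy"]*d,-d,np.ones_like(d)])
    return (np.linalg.inv(p["camera_from_world"])@c)[:3].T,v,u
def px(p,x):
    c=p["camera_from_world"]@np.append(x,1); return [round(float(p["cx"]-p["fx"]*c[0]/c[2])),round(float(p["cy"]+p["fy"]*c[1]/c[2]))]
E
python3 - <<'E'
from h import *
np.set_printoptions(precision=3,suppress=True)
o=bot.get_obs(); print(o); print(rot(o))
ims=[]
for n in("scene","top"):
    p=bot.read_camera(n); ims.append(p["img"])
    for q in("disc_case","case_lid","hinge","tab","disc_a","grease_tin","nut_tin"):
        try:
            for r in bot.landmark_of(p,q): print(n,q,np.array(r["xyz"]),px(p,r["xyz"]),round(r["confidence"],2))
        except Exception as e: print(n,q,e)
    save(p,n)
E
```

```text
pics
{'t': 0.0, 'q': array([ 1.241,  0.478,  0.022,  1.556, -0.012,  1.109, -0.083]), 'joint_vel': array([-0.001, -0.001,  0.001, -0.001,  0.   ,  0.001,  0.   ]), 'joint_torque': array([ -0.001, -59.645,   1.608, -28.12 ,   0.012,   0.009,  -0.   ]), 'eef_pos': array([ 0.148, -0.658,  0.238]), 'tool_rot': array([-0.001,  0.994,  0.111, -0.   ]), 'contact_force': array([-0.212, -0.425,  0.019]), 'torque': array([-0.001,  0.01 ,  0.037]), 'grasp_force': 0.0, 'gripper_width': 0.9954874362069851}
[[ 0.976  0.22  -0.   ]
 [ 0.22  -0.976  0.002]
 [-0.    -0.002 -1.   ]]
scene disc_case [ 0.491 -0.103 -0.001] [307, 210] 0.83
scene disc_case [ 0.509  0.139 -0.   ] [222, 276] 0.71
scene case_lid it knows: disc, disc_case, grease_tin, hinge, nut_tin, tab
scene hinge [0.532 0.108 0.066] [222, 241] 0.79
scene hinge [ 0.508 -0.157  0.092] [318, 163] 0.62
scene tab [ 0.506 -0.177  0.217] [328, 113] 0.78
scene tab [0.493 0.187 0.066] [205, 278] 0.68
scene disc_a [ 0.513 -0.098  0.057] [298, 189] 0.85
scene grease_tin [ 0.612 -0.027 -0.002] [244, 203] 0.93
scene nut_tin [ 0.367 -0.174 -0.003] [373, 220] 0.6
top disc_case [ 0.515  0.14  -0.004] [205, 214] 0.82
top disc_case [ 0.489 -0.102  0.001] [305, 223] 0.66
top case_lid it knows: disc, disc_case, grease_tin, hinge, nut_tin, tab
top hinge [0.534 0.108 0.062] [214, 200] 0.89
top hinge [ 0.505 -0.156  0.087] [333, 210] 0.7
top tab [0.493 0.186 0.065] [178, 219] 0.87
top tab [ 0.511 -0.179  0.221] [357, 193] 0.66
top disc_a [ 0.514 -0.098  0.054] [305, 209] 0.98
top grease_tin [ 0.611 -0.028 -0.004] [274, 175] 0.69
top nut_tin [ 0.371 -0.174 -0.006] [337, 273] 0.78
```

Run:
```python
import cv2,numpy as np
a=cv2.imread("pics/scene.png");b=cv2.imread("pics/top.png")
a=cv2.resize(a[80:320,150:450],(600,480)) 
cv2.imwrite("pics/sc2.png",a)
```

```text
(no output)
```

View pics/sc2.png

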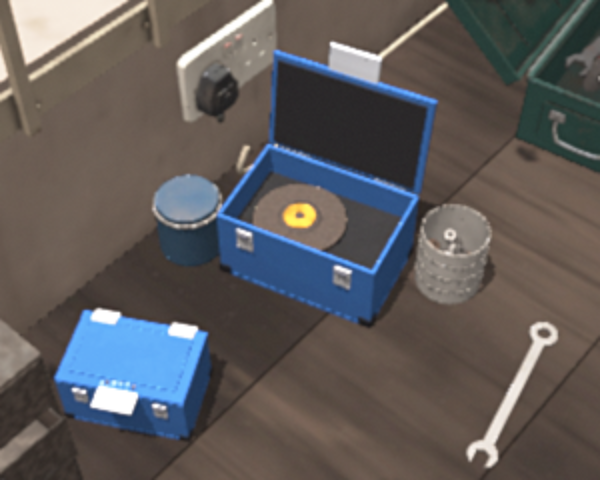

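View pics/top.png

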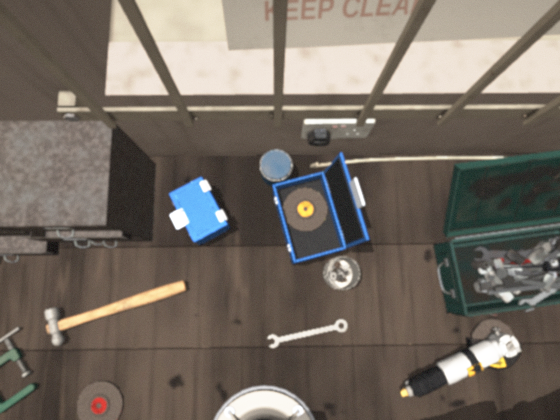

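The open blue case with the disc (scene 307,210; top 305,223) is the larger one and the only one holding the disc. The closed blue case (scene 222,276; top 205,214) is the smaller look-alike. Crop sc2 confirms this. Next I'll measure the geometry.

Run:
```python
from h import *
np.set_printoptions(precision=3,suppress=True)
P=[]
for n in("scene","top"):
    p=bot.read_camera(n); X,v,u=cloud(p); C=p["img"][v,u].astype(int)
    P.append(np.c_[X,C])
A=np.vstack(P); X=A[:,:3]; C=A[:,3:]
# rim of case: blue points z~.09
near=(np.linalg.norm(X[:,:2]-[.49,-.102],axis=1)<.13)
blue=(C[:,2]>C[:,0]*1.6)&(C[:,2]>70)
for z0,z1 in((.084,.096),):
    s=X[near&blue&(X[:,2]>z0)&(X[:,2]<z1)][:,:2].astype(np.float32)
    r=cv2.minAreaRect(s); print("rim",r,len(s),cv2.boxPoints(r))
# lid plane
s=X[near&(X[:,2]>.11)&(X[:,2]<.23)|((np.linalg.norm(X[:,:2]-[.51,-.17],axis=1)<.11)&(X[:,2]>.11)&(X[:,2]<.26))]
for i in range(4):
    m=s.mean(0) if i==0 else np.median(s,0)
    m=s.mean(0); w=np.linalg.svd(s-m,full_matrices=False)[2][2]; d=(s-m)@w; s=s[abs(d)<max(.006,2*d.std()*.7)]
print("lid",m,w*np.sign(w[0]),len(s), "yaw",np.degrees(np.arctan2(w[1],w[0])),"zmax",s[:,2].max())
# height map
for name,b in(("green",(.2,.75,-.8,-.3)),("wallside",(.5,.8,-.3,.1)),("front",(.35,.6,-.02,.3))):
    print(name)
    for x in np.arange(b[0],b[1],.05):
        row=[]
        for y in np.arange(b[2],b[3],.05):
            q=X[(abs(X[:,0]-x-.025)<.025)&(abs(X[:,1]-y-.025)<.025)]
            row.append(int(1000*q[:,2].max()) if len(q) else -1)
        print(round(x,2),row)
```

```text
rim ((0.49021926522254944, -0.10383939743041992), (0.18034295737743378, 0.12303915619850159), 14.252420425415039) 1417 [[ 0.388 -0.066]
 [ 0.418 -0.186]
 [ 0.593 -0.141]
 [ 0.562 -0.022]]
lid [ 0.504 -0.17   0.169] [ 0.247 -0.953 -0.175] 5784 yaw -75.4549227735669 zmax 0.2360860940115469
green
0.2 [18, 9, 8, 7, 26, 83, 78, 67, 8, 6]
0.25 [19, 9, 80, 102, 104, 102, 102, 102, 5, 7]
0.3 [16, 102, 123, 124, 119, 123, 126, 112, 41, 8]
0.35 [-1, 151, 150, 131, 127, 123, 119, 102, 45, 7]
0.4 [-1, 156, 152, 128, 127, 117, 101, 102, 103, 6]
0.45 [-1, 113, 102, 102, 106, 110, 117, 119, 151, 6]
0.5 [4, 157, 140, 145, 152, 155, 162, 164, 196, 5]
0.55 [-1, 199, 207, 208, 208, 208, 208, 209, 207, 3]
0.6 [-1, 193, 197, 194, 185, 310, 358, 312, 315, 566]
0.65 [151, 171, 195, 216, 232, 295, 296, 296, 298, 299]
0.7 [-1, -1, -1, -1, -1, 296, 296, 295, 298, 299]
wallside
0.5 [2, 3, 236, 134, 68, 94, 6, 72]
0.55 [3, 4, 208, 189, 95, 94, 68, 5]
0.6 [315, 315, 579, 315, 316, 580, 315, 315]
0.65 [298, 299, 299, 298, 299, 299, 298, 298]
0.7 [299, 299, 311, 317, 324, 333, 341, 299]
0.75 [376, 381, 382, 387, 407, 426, 448, 411]
0.8 [-1, -1, -1, -1, -1, -1, 299, 298]
front
0.35 [6, 6, 7, 7, 23, 5, 5]
0.4 [7, 7, 69, 73, 6, 264, 264]
0.45 [6, 68, 74, 75, 73, 264, 265]
0.5 [5, 6, 73, 74, 75, 264, 264]
0.55 [79, 5, 73, 75, 71, 264, 264]
```

```bash
cat >> h.py <<'E'
H=np.array([.505,-.159]); xc=np.array([.2485,-.9686]); yc=np.array([.9686,.2485])
def cs(o): e=o["eef_pos"]; r=e[:2]-H; return np.array([r@xc,r@yc,e[2]])
def delta(o,d,s,z):
    t=np.append(H+d*xc+s*yc,z); return (rot(o).T@(t-o["eef_pos"])*1000).round(1)
def stat():
    o=bot.get_obs(); Rm=rot(o); f=o["contact_force"]
    print("t",round(o["t"],2),"case d,s,z mm",(cs(o)*1000).round(1),"F along xc,yc,z",np.round([f[:2]@xc,f[:2]@yc,f[2]],2),
     "tool x in case",np.round([Rm[:2,0]@xc,Rm[:2,0]@yc],3),"q",o["q"].round(2),"tilt",Rm[2].round(3)); return o
E
python3 - <<'E'
from h import *
o=stat(); print(delta(o,.08,0,.30), delta(o,.08,0,.238))
E
```

```text
t 0.8 case d,s,z mm [ 395.2 -469.4  239.3] F along xc,yc,z [-0.9   0.02 -0.83] tool x in case [0.029 1.   ] q [ 1.24  0.48  0.02  1.56 -0.01  1.11 -0.08] tilt [ 0.  0. -1.]
[ 460.  -328.9  -60.7] [ 460.  -328.9    1.3]
```

Request:
send_rows(deltas="0 0 -0.045 8; 0.03 -0.02 -0.06 16; 0.065 -0.045 -0.06 24; 0.1 -0.07 -0.06 32; 0.135 -0.095 -0.06 40", claw=0)

```text
t: 1.3
eef_pos: [0.2603, -0.5348, 0.2996]
tool_rot: [0.0, 0.971, -0.239, 0.0]
contact_force: [0.9, -0.6, -0.4]
gripper_width: 0.146
grasp_force: 0.0
```

```bash
python3 -c "
from h import *
o=stat(); print(delta(o,.08,0,.30))"
```

```text
t 1.3 case d,s,z mm [ 303.2 -330.4  299.6] F along xc,yc,z [ 0.77  0.77 -0.41] tool x in case [0.669 0.743] q [ 0.93  0.29  0.1   1.69 -0.03  1.16 -1.01] tilt [ 0.001  0.    -1.   ]
[  96.  -387.    -0.4]
```

Request:
send_rows(deltas="0.01 -0.04 0 -8; 0.02 -0.08 0 -16; 0.03 -0.12 0 -24; 0.04 -0.16 0 -32; 0.05 -0.2 0 -40")

```text
t: 1.8
eef_pos: [0.3964, -0.38, 0.2996]
tool_rot: [0.0, 0.994, 0.113, 0.0]
contact_force: [0.7, 0.1, 0.3]
gripper_width: -0.003
grasp_force: 0.0
```

```bash
python3 -c "
from h import *
o=stat(); print(delta(o,.08,0,.30))"
```

```text
t 1.8 case d,s,z mm [ 187.  -160.1  299.6] F along xc,yc,z [0.13 0.73 0.25] tool x in case [0.024 1.   ] q [ 0.75  0.22 -0.11  1.78  0.03  1.14 -0.72] tilt [ 0.     0.001 -1.   ]
[ 157.6 -110.8   -0.4]
```

Request:
send_rows(deltas="0.035 -0.025 0 -8.5; 0.07 -0.05 0 -17; 0.105 -0.075 0 -25.5; 0.14 -0.1 0 -34; 0.158 -0.111 0 -42.5")

```text
t: 2.3
eef_pos: [0.5277, -0.2339, 0.2997]
tool_rot: [-0.0, 0.884, 0.468, 0.001]
contact_force: [-0.4, -0.1, -0.3]
gripper_width: -0.002
grasp_force: 0.0
```

Request:
send_rows(deltas="0 0 0.02 -8.5; 0 0 0.04 -17; 0 0 0.06 -25.5; 0 0 0.08 -34; 0 0 0.1 -42.5")

```text
t: 2.8
eef_pos: [0.5252, -0.2383, 0.1987]
tool_rot: [0.0, 0.656, 0.755, 0.0]
contact_force: [1.0, 0.1, 0.2]
gripper_width: -0.0
grasp_force: 0.0
```

```bash
python3 -c "
from h import *
o=stat(); print(delta(o,.06,0,.19))
Rm=rot(o);print(np.degrees(np.arctan2(Rm[:2,0]@yc,-Rm[:2,0]@xc)))
p=bot.read_camera('scene'); save(p,'s3')"
```

```text
t 2.8 case d,s,z mm [ 81.9  -0.2 198.7] F along xc,yc,z [0.13 0.96 0.24] tool x in case [-0.994  0.11 ] q [ 0.66  0.39 -0.43  1.81  0.2   0.98  0.29] tilt [-0.  0. -1.]
[21.8 -2.2  8.7]
6.3409993953488275
```

View pics/s3.png

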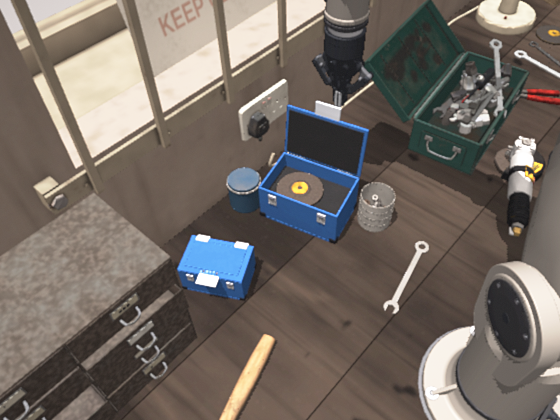

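Request:
send_rows(deltas="0.015 0 0.005 -6.3; 0.03 0 0.007 -6.3; 0.036 -0.003 0.007 -6.3; 0.04 -0.003 0.007 -6.3; 0.044 -0.003 0.007 -6.3")

```text
t: 3.35
eef_pos: [0.5165, -0.1954, 0.193]
tool_rot: [0.001, 0.616, 0.787, -0.0]
contact_force: [0.9, -1.2, 0.4]
gripper_width: -0.004
grasp_force: 0.0
```

```bash
python3 -c "
from h import *
o=stat()"
```

```text
t 3.35 case d,s,z mm [ 38.1   2.1 193. ] F along xc,yc,z [1.38 0.62 0.4 ] tool x in case [-1.     0.009] q [ 0.63  0.37 -0.47  1.87  0.2   0.95  0.31] tilt [-0.001  0.001 -1.   ]
```

Request:
send_rows(deltas="0.007 0 0; 0.014 0 0; 0.021 0 0; 0.028 0 0; 0.034 0 0")

```text
$.deltas[0]: bad value
```

```bash
cat >> h.py <<'E'
def lid(cam="scene"):
    # lid angle from depth: points in front/behind the hinge band, above the rim
    p=bot.read_camera(cam); X,v,u=cloud(p); C=p["img"][v,u].astype(int)
    d=(X[:,:2]-H)@xc; s=(X[:,:2]-H)@yc; z=X[:,2]-.09
    r=np.hypot(d,z); a=np.arctan2(z,-d)
    k=(abs(s)<.085)&(abs(s)>.05)&(r>.05)&(r<.112)&(z>-.004)
    h,e=np.histogram(a[k],bins=np.arange(-.05,1.9,.05)); i=h.argmax()
    kk=k&(abs(a-e[i]-.025)<.06); return round(float(np.median(a[kk])),3),int(kk.sum()),p
E
python3 -c "
from h import *
o=stat(); print(lid()[:2],lid('top')[:2])"
```

```text
t 3.35 case d,s,z mm [ 38.1   2.1 193. ] F along xc,yc,z [1.38 0.62 0.4 ] tool x in case [-1.     0.009] q [ 0.63  0.37 -0.47  1.87  0.2   0.95  0.31] tilt [-0.001  0.001 -1.   ]
(1.677, 836) (1.664, 425)
```

Request:
send_rows(deltas="0.007 0 0 0; 0.014 0 0 0; 0.021 0 0 0; 0.028 0 0 0; 0.034 0 0 0")

```text
t: 3.95
eef_pos: [0.5078, -0.1614, 0.1922]
tool_rot: [-0.0, 0.616, 0.788, -0.0]
contact_force: [-0.3, -1.3, -0.5]
gripper_width: 0.003
grasp_force: 0.7
```

```bash
python3 -c "
from h import *
o=stat(); print(lid()[:2])"
```

```text
t 3.95 case d,s,z mm [  3.    2.1 192.2] F along xc,yc,z [ 1.18 -0.66 -0.53] tool x in case [-1.     0.006] q [ 0.6   0.34 -0.49  1.92  0.2   0.93  0.25] tilt [-0. -0. -1.]
(1.409, 651)
```

Request:
send_rows(deltas="-0.01 0 -0.045 0; 0.0 0 -0.085 0; 0.045 0 -0.085 0; 0.09 0 -0.085 0; 0.122 0 -0.085 0")

```text
t: 4.5
eef_pos: [0.4777, -0.0405, 0.2777]
tool_rot: [0.0, 0.615, 0.789, 0.0]
contact_force: [0.7, 1.5, -0.4]
gripper_width: 0.003
grasp_force: 0.0
```

```bash
python3 -c "
from h import *
o=stat(); print(lid()[:2])"
```

```text
t 4.5 case d,s,z mm [-121.6    3.   277.7] F along xc,yc,z [-1.26  1.09 -0.37] tool x in case [-1.     0.005] q [ 0.5   0.16 -0.6   1.93  0.1   1.08  0.11] tilt [ 0.     0.001 -1.   ]
(1.365, 462)
```

Request:
send_rows(deltas="-0.006 0 0.045 0; -0.008 0 0.09 0; -0.008 0 0.112 0; -0.008 0 0.112 0; -0.008 0 0.112 0")

```text
t: 5.05
eef_pos: [0.4808, -0.0511, 0.1658]
tool_rot: [-0.0, 0.615, 0.788, 0.0]
contact_force: [0.5, -0.3, 0.1]
gripper_width: -0.0
grasp_force: 0.0
```

```bash
python3 -c "
from h import *
o=stat(); print(lid()[:2])"
```

```text
t 5.05 case d,s,z mm [-110.5    3.3  165.8] F along xc,yc,z [0.46 0.41 0.05] tool x in case [-1.     0.006] q [ 0.46  0.31 -0.56  2.05  0.22  0.85  0.02] tilt [ 0.001  0.    -1.   ]
(1.324, 316)
```

Request:
send_rows(deltas="0 0 0 0; 0 0 0 0; 0 0 0 0; 0 0 0 0; 0 0 0 0")

```text
t: 5.6
eef_pos: [0.4805, -0.0515, 0.1655]
tool_rot: [0.0, 0.616, 0.788, 0.0]
contact_force: [-0.3, -0.6, 0.8]
gripper_width: -0.003
grasp_force: 0.0
```

Request:
send_rows(deltas="0 0 0 0; 0 0 0 0; 0 0 0 0; 0 0 0 0; 0 0 0 0")

```text
t: 6.1
eef_pos: [0.4805, -0.0515, 0.1653]
tool_rot: [-0.0, 0.616, 0.788, -0.0]
contact_force: [0.3, -0.5, 0.2]
gripper_width: -0.002
grasp_force: 0.0
```

Request:
send_rows(deltas="0 0 0 0; 0 0 0 0; 0 0 0 0; 0 0 0 0; 0 0 0 0")

```text
t: 6.6
eef_pos: [0.4805, -0.0515, 0.1653]
tool_rot: [0.0, 0.616, 0.788, -0.0]
contact_force: [-0.3, -0.1, -0.1]
gripper_width: -0.001
grasp_force: 0.0
```

```bash
python3 -c "
from h import *
o=stat(); print(lid()[:2],lid('top')[:2])"
```

```text
t 6.6 case d,s,z mm [-110.2    2.9  165.3] F along xc,yc,z [ 0.08 -0.29 -0.05] tool x in case [-1.     0.007] q [ 0.46  0.31 -0.56  2.05  0.22  0.84  0.02] tilt [-0.  0. -1.]
(1.122, 202) (nan, 0)
  return _methods._mean(a, axis=axis, dtype=dtype,
  ret = ret.dtype.type(ret / rcount)
```

Request:
send_rows(deltas="0 0 0 0; 0 0 0 0; 0 0 0 0; 0 0 0 0; 0 0 0 0")

```text
t: 7.2
eef_pos: [0.4804, -0.0515, 0.1653]
tool_rot: [-0.0, 0.616, 0.788, -0.0]
contact_force: [-0.1, -1.1, -0.1]
gripper_width: -0.001
grasp_force: 0.0
```

Request:
send_rows(deltas="0 0 0 0; 0 0 0 0; 0 0 0 0; 0 0 0 0; 0 0 0 0")

```text
t: 7.7
eef_pos: [0.4805, -0.0515, 0.1653]
tool_rot: [-0.0, 0.616, 0.788, -0.0]
contact_force: [-0.3, -0.2, -0.4]
gripper_width: -0.001
grasp_force: 0.0
```

Request:
send_rows(deltas="0 0 0 0; 0 0 0 0; 0 0 0 0; 0 0 0 0; 0 0 0 0")

```text
t: 8.2
eef_pos: [0.4804, -0.0514, 0.1653]
tool_rot: [-0.0, 0.616, 0.788, 0.0]
contact_force: [-0.7, -0.1, 0.0]
gripper_width: 0.001
grasp_force: 0.3
```

```bash
python3 -c "
from h import *
o=stat(); r=lid(); print(r[:2]); p=r[2]; cv2.imwrite('pics/s4.png',cv2.resize(p['img'][40:280,200:420,::-1],(550,600)))
print(bot.landmark_of(p,'tab')[:2])"
```

```text
t 8.2 case d,s,z mm [-110.4    2.9  165.3] F along xc,yc,z [-0.03 -0.7   0.02] tool x in case [-1.     0.007] q [ 0.46  0.31 -0.56  2.05  0.22  0.84  0.02] tilt [ 0. -0. -1.]
(0.012, 53)
[{'xyz': [0.4916, 0.1865, 0.0716], 'confidence': 0.62}]
```

View pics/s4.png

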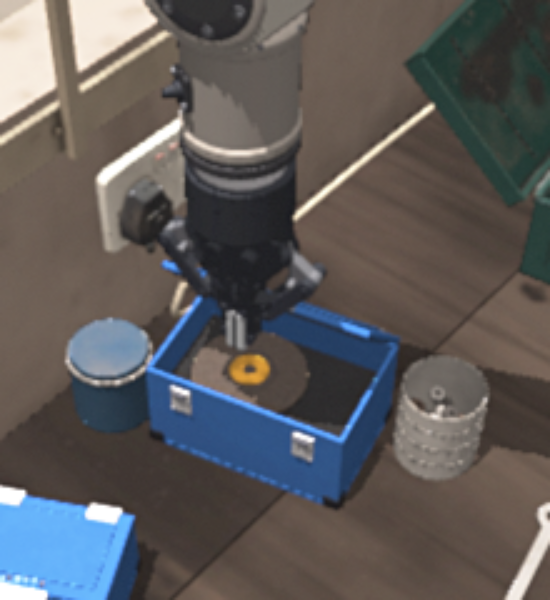

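Run:
```python
from h import *
for c in("scene","top","wrist"):
    p=bot.read_camera(c); X,v,u=cloud(p)
    if c=="wrist": save(p,"w1")
    d=(X[:,:2]-H)@xc; s=(X[:,:2]-H)@yc; z=X[:,2]-.09
    r=np.hypot(d,z); a=np.arctan2(z,-d)
    k=(abs(s)<.09)&(r>.03)&(r<.16)&(z>.02)&(a<1.6)
    print(c,k.sum(),np.histogram(a[k],bins=np.arange(.2,1.61,.1))[0])
    for lo,hi in((-.09,-.05),(-.05,.05),(.05,.09)):
        q=k&(s>lo)&(s<hi); print(lo,q.sum(),np.percentile(a[q],[5,50,95]).round(2) if q.sum() else "")
```

```text
scene 463 [  0   0   0  36 109  47 230  33   8   0   0   0   0   0]
-0.09 157 [0.8  0.85 0.96]
-0.05 273 [0.56 0.69 0.9 ]
0.05 33 [0.8  0.83 0.88]
top 0 [0 0 0 0 0 0 0 0 0 0 0 0 0 0]
-0.09 0 
-0.05 0 
0.05 0 
wrist 6220 [   0    0    0  885 2014 1102 2191   27    1    0    0    0    0    0]
-0.09 492 [0.78 0.81 0.87]
-0.05 5309 [0.56 0.69 0.86]
0.05 419 [0.78 0.81 0.87]
```

View pics/w1.png

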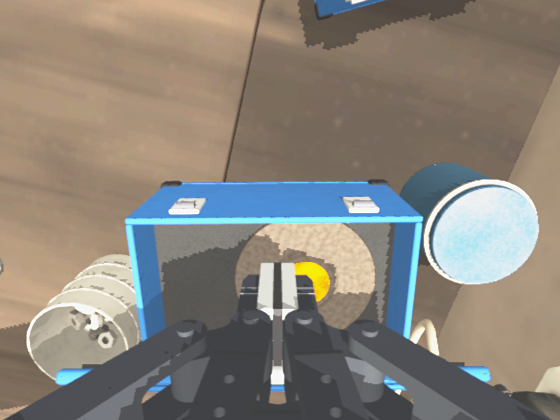

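```bash
cat >> h.py <<'E'
def wl():
    p=bot.read_camera("wrist"); X,v,u=cloud(p)
    d=(X[:,:2]-H)@xc; s=(X[:,:2]-H)@yc; z=X[:,2]-.09
    r=np.hypot(d,z); a=np.arctan2(z,-d)
    k=(abs(s)<.088)&(abs(s)>.06)&(r>.07)&(r<.125)&(z>.004)&(a<1.6)
    return (np.percentile(a[k],[10,50,90]).round(3),int(k.sum())) if k.sum() else None
E
python3 - <<'E'
from h import *
print(wl())
t=.81
for call in range(8):
    n=[.03,.03,.02,.02,.02,.02,.02,.02][call]
    print(round(t,2),[(round(144*(np.cos(t-n*i)-np.cos(t)),1),round(144*(np.sin(t)-np.sin(t-n*i)),1)) for i in range(1,6)]); t-=5*n
E
```

```text
(array([0.78 , 0.806, 0.83 ]), 775)
0.81 [(np.float64(3.1), np.float64(3.0)), (np.float64(6.1), np.float64(6.1)), (np.float64(9.0), np.float64(9.3)), (np.float64(11.8), np.float64(12.6)), (np.float64(14.5), np.float64(16.0))]
0.66 [(np.float64(2.6), np.float64(3.5)), (np.float64(5.1), np.float64(7.0)), (np.float64(7.5), np.float64(10.6)), (np.float64(9.8), np.float64(14.3)), (np.float64(11.9), np.float64(18.0))]
0.51 [(np.float64(1.4), np.float64(2.5)), (np.float64(2.7), np.float64(5.1)), (np.float64(4.0), np.float64(7.7)), (np.float64(5.2), np.float64(10.3)), (np.float64(6.4), np.float64(12.9))]
0.41 [(np.float64(1.1), np.float64(2.7)), (np.float64(2.2), np.float64(5.3)), (np.float64(3.2), np.float64(8.0)), (np.float64(4.2), np.float64(10.7)), (np.float64(5.1), np.float64(13.5))]
0.31 [(np.float64(0.9), np.float64(2.8)), (np.float64(1.6), np.float64(5.5)), (np.float64(2.4), np.float64(8.3)), (np.float64(3.1), np.float64(11.1)), (np.float64(3.7), np.float64(13.9))]
0.21 [(np.float64(0.6), np.float64(2.8)), (np.float64(1.1), np.float64(5.7)), (np.float64(1.5), np.float64(8.5)), (np.float64(1.9), np.float64(11.4)), (np.float64(2.3), np.float64(14.2))]
0.11 [(np.float64(0.3), np.float64(2.9)), (np.float64(0.5), np.float64(5.7)), (np.float64(0.7), np.float64(8.6)), (np.float64(0.8), np.float64(11.5)), (np.float64(0.9), np.float64(14.4))]
0.01 [(np.float64(0.0), np.float64(2.9)), (np.float64(-0.1), np.float64(5.8)), (np.float64(-0.2), np.float64(8.6)), (np.float64(-0.3), np.float64(11.5)), (np.float64(-0.6), np.float64(14.4))]
```

Request:
send_rows(deltas="0.003 0 0.003 0; 0.006 0 0.006 0; 0.009 0 0.009 0; 0.0115 0 0.0125 0; 0.014 0 0.016 0")

```text
t: 9.0
eef_pos: [0.4769, -0.0372, 0.149]
tool_rot: [-0.0, 0.615, 0.788, 0.0]
contact_force: [-0.7, 1.4, 1.6]
gripper_width: 0.001
grasp_force: 1.0
```

```bash
python3 -c "
from h import *
o=stat(); print(wl())"
```

```text
t 9.0 case d,s,z mm [-125.    3.  149.] F along xc,yc,z [-1.57 -0.36  1.57] tool x in case [-1.     0.006] q [ 0.43  0.33 -0.56  2.07  0.24  0.81 -0.03] tilt [ 0. -0. -1.]
(array([0.639, 0.65 , 0.664]), 162)
```

Request:
send_rows(deltas="0.0025 0 0.0035 0; 0.005 0 0.007 0; 0.007 0 0.0105 0; 0.009 0 0.014 0; 0.011 0 0.0175 0")

```text
t: 9.55
eef_pos: [0.4741, -0.0262, 0.1315]
tool_rot: [-0.0, 0.615, 0.788, 0.0]
contact_force: [-2.6, 5.5, 2.6]
gripper_width: 0.001
grasp_force: 1.7
```

```bash
python3 -c "
from h import *
o=stat(); print(wl())"
```

```text
t 9.55 case d,s,z mm [-136.3    3.1  131.5] F along xc,yc,z [-6.02 -1.15  2.58] tool x in case [-1.     0.006] q [ 0.4   0.35 -0.56  2.09  0.26  0.77 -0.08] tilt [ 0.001 -0.    -1.   ]
None
```

Request:
send_rows(deltas="0.002 0 0.0025 0; 0.0035 0 0.005 0; 0.005 0 0.0075 0; 0.006 0 0.01 0; 0.0072 0 0.0125 0")

```text
t: 10.1
eef_pos: [0.4726, -0.02, 0.119]
tool_rot: [-0.0, 0.616, 0.788, -0.0]
contact_force: [-1.1, 3.4, 1.2]
gripper_width: -0.001
grasp_force: 0.6
```

```bash
cat >> h.py <<'E'
def sl(c="scene"):
    p=bot.read_camera(c); X,v,u=cloud(p)
    d=(X[:,:2]-H)@xc; s=(X[:,:2]-H)@yc; z=X[:,2]-.09
    r=np.hypot(d,z); a=np.arctan2(z,-d)
    k=(abs(s)<.088)&(abs(s)>.05)&(r>.06)&(r<.122)&(z>-.002)&(a<1.2)
    h=np.histogram(a[k],bins=np.arange(-.05,1,.05))[0]
    return h.tolist(), np.median(a[k]).round(3) if k.any() else None, p
E
python3 -c "
from h import *
o=stat(); print(wl(),sl()[:2],sl('top')[:2])"
```

```text
t 10.1 case d,s,z mm [-142.7    3.1  119. ] F along xc,yc,z [-3.6  -0.23  1.19] tool x in case [-1.     0.007] q [ 0.38  0.37 -0.55  2.11  0.28  0.74 -0.11] tilt [ 0. -0. -1.]
None ([38, 82, 2, 0, 0, 0, 0, 0, 0, 24, 146, 129, 16, 0, 0, 0, 0, 0, 0, 0], np.float64(0.477)) ([0, 0, 0, 0, 0, 0, 0, 0, 0, 0, 0, 0, 0, 0, 0, 0, 0, 0, 0, 0], None)
```

Request:
send_rows(deltas="0.0012 0 0.0027 0; 0.0023 0 0.0053 0; 0.0033 0 0.008 0; 0.0043 0 0.0107 0; 0.0052 0 0.0135 0")

```text
t: 10.75
eef_pos: [0.4713, -0.0149, 0.1056]
tool_rot: [-0.0, 0.616, 0.788, 0.0]
contact_force: [-2.4, 5.6, 1.7]
gripper_width: 0.003
grasp_force: 0.0
```

```bash
python3 -c "
from h import *
o=stat(); print(sl()[:2])"
```

```text
t 10.75 case d,s,z mm [-148.     3.2  105.6] F along xc,yc,z [-6.04 -0.98  1.66] tool x in case [-1.     0.006] q [ 0.36  0.39 -0.54  2.12  0.3   0.71 -0.14] tilt [ 0.  0. -1.]
([29, 70, 0, 0, 0, 0, 0, 20, 167, 147, 21, 0, 0, 0, 0, 0, 0, 0, 0, 0], np.float64(0.383))
```

Request:
send_rows(deltas="0.0011 0 0.0028 0; 0.002 0 0.0055 0; 0.0028 0 0.0083 0; 0.0035 0 0.011 0; 0.0041 0 0.0138 0")

```text
t: 11.3
eef_pos: [0.4704, -0.011, 0.0918]
tool_rot: [-0.0, 0.616, 0.788, 0.0]
contact_force: [-0.8, 3.9, 0.6]
gripper_width: -0.003
grasp_force: 0.0
```

```bash
python3 -c "
from h import *
o=stat(); print(sl()[:2])"
```

```text
t 11.3 case d,s,z mm [-152.     3.3   91.8] F along xc,yc,z [-3.99  0.21  0.62] tool x in case [-1.     0.007] q [ 0.34  0.41 -0.53  2.13  0.32  0.68 -0.17] tilt [ 0.  0. -1.]
([15, 51, 1, 0, 0, 21, 179, 160, 34, 1, 0, 0, 0, 0, 0, 0, 0, 0, 0, 0], np.float64(0.291))
```

Request:
send_rows(deltas="0.0003 0 0.0015 0; 0.0006 0 0.003 0; 0.0009 0 0.0045 0; 0.0011 0 0.006 0; 0.0013 0 0.0075 0")

```text
t: 11.85
eef_pos: [0.4701, -0.0095, 0.0843]
tool_rot: [-0.0, 0.615, 0.788, 0.0]
contact_force: [-2.1, 5.9, 0.3]
gripper_width: -0.0
grasp_force: 0.0
```

```bash
python3 -c "
from h import *
o=stat(); print(sl()[:2])"
```

```text
t 11.85 case d,s,z mm [-153.5    3.3   84.3] F along xc,yc,z [-6.29 -0.6   0.34] tool x in case [-1.     0.006] q [ 0.33  0.42 -0.52  2.14  0.34  0.66 -0.18] tilt [ 0.001  0.    -1.   ]
([17, 52, 1, 0, 21, 191, 175, 23, 1, 0, 0, 0, 0, 0, 0, 0, 0, 0, 0, 0], np.float64(0.238))
```

Request:
send_rows(deltas="0.0003 0 0.0015 0; 0.0005 0 0.003 0; 0.0007 0 0.0045 0; 0.0009 0 0.006 0; 0.0011 0 0.0075 0")

```text
t: 12.4
eef_pos: [0.4698, -0.0083, 0.0767]
tool_rot: [-0.0, 0.615, 0.788, 0.0]
contact_force: [-1.2, 6.2, -0.6]
gripper_width: -0.0
grasp_force: 0.0
```

```bash
python3 -c "
from h import *
o=stat(); print(sl()[:2])"
```

```text
t 12.4 case d,s,z mm [-154.7    3.3   76.7] F along xc,yc,z [-6.33  0.34 -0.56] tool x in case [-1.     0.006] q [ 0.32  0.43 -0.51  2.14  0.35  0.65 -0.19] tilt [ 0.001  0.    -1.   ]
([14, 47, 0, 26, 211, 166, 32, 3, 0, 0, 0, 0, 0, 0, 0, 0, 0, 0, 0, 0], np.float64(0.187))
```

Request:
send_rows(deltas="0.0002 0 0.0014 0; 0.0004 0 0.0028 0; 0.0005 0 0.0042 0; 0.0006 0 0.0056 0; 0.0007 0 0.007 0")

```text
t: 12.95
eef_pos: [0.4696, -0.0076, 0.0697]
tool_rot: [-0.0, 0.615, 0.788, 0.0]
contact_force: [-1.0, 6.3, -0.7]
gripper_width: -0.0
grasp_force: 0.0
```

```bash
python3 -c "
from h import *
o=stat(); print(sl()[:2])"
```

```text
t 12.95 case d,s,z mm [-155.5    3.3   69.7] F along xc,yc,z [-6.32  0.56 -0.68] tool x in case [-1.     0.006] q [ 0.31  0.44 -0.51  2.14  0.36  0.63 -0.21] tilt [ 0.001  0.    -1.   ]
([18, 29, 27, 217, 166, 36, 0, 0, 0, 0, 0, 0, 0, 0, 0, 0, 0, 0, 0, 0], np.float64(0.14))
```

Request:
send_rows(deltas="0.0001 0 0.0014 0; 0.0002 0 0.0028 0; 0.0002 0 0.0042 0; 0.0003 0 0.0056 0; 0.0003 0 0.007 0")

```text
t: 13.5
eef_pos: [0.4695, -0.0072, 0.0627]
tool_rot: [-0.0, 0.615, 0.788, 0.0]
contact_force: [-1.6, 6.6, 2.3]
gripper_width: 0.002
grasp_force: 0.0
```

```bash
python3 -c "
from h import *
o=stat(); print(sl()[:2])"
```

```text
t 13.5 case d,s,z mm [-155.8    3.3   62.7] F along xc,yc,z [-6.79  0.13  2.26] tool x in case [-1.     0.006] q [ 0.3   0.46 -0.5   2.15  0.37  0.62 -0.22] tilt [ 0.001  0.    -1.   ]
([12, 40, 233, 173, 38, 2, 0, 0, 0, 0, 0, 0, 0, 0, 0, 0, 0, 0, 0, 0], np.float64(0.092))
```

Request:
send_rows(deltas="0 0 0.001 0; 0 0 0.002 0; 0 0 0.003 0; 0 0 0.004 0; 0 0 0.004 0")

```text
t: 14.05
eef_pos: [0.4696, -0.0064, 0.059]
tool_rot: [-0.0, 0.615, 0.788, 0.001]
contact_force: [-2.7, 9.6, -0.0]
gripper_width: -0.003
grasp_force: 0.0
```

```bash
python3 -c "
from h import *
o=stat(); print(sl()[:2])"
```

```text
t 14.05 case d,s,z mm [-156.6    3.7   59. ] F along xc,yc,z [-10.    -0.24  -0.01] tool x in case [-1.     0.005] q [ 0.29  0.46 -0.49  2.15  0.38  0.61 -0.22] tilt [ 0.001  0.001 -1.   ]
([16, 36, 156, 226, 70, 7, 0, 0, 0, 0, 0, 0, 0, 0, 0, 0, 0, 0, 0, 0], np.float64(0.107))
```

```bash
python3 -c "
from h import *
p=bot.read_camera('scene'); cv2.imwrite('pics/s5.png',cv2.resize(p['img'][100:260,210:410,::-1],(750,600),interpolation=cv2.INTER_CUBIC))
print(sl()[1]);o=stat()"
```

```text
0.095
t 14.2 case d,s,z mm [-157.2    3.5   58.8] F along xc,yc,z [-11.53   0.63  -0.49] tool x in case [-1.     0.005] q [ 0.29  0.46 -0.5   2.15  0.38  0.61 -0.22] tilt [ 0.002  0.    -1.   ]
```

View pics/s5.png

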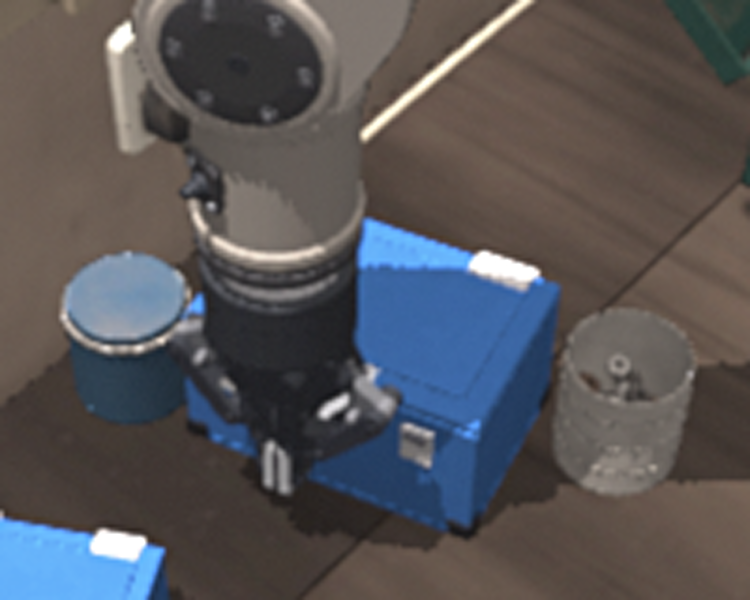

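```bash
cat >> h.py <<'E'
def slope(c="scene"):
    p=bot.read_camera(c); X,v,u=cloud(p); C=p["img"][v,u].astype(int)
    d=(X[:,:2]-H)@xc; s=(X[:,:2]-H)@yc; z=X[:,2]
    k=(abs(s)<.083)&(d>-.11)&(d<-.012)&(z>.088)&(z<.115)&(C[:,2]>1.5*C[:,0])
    for i in range(3):
        A=np.c_[d[k],s[k],np.ones(k.sum())]; w=np.linalg.lstsq(A,z[k],rcond=None)[0]
        k=k&(abs(z-d*w[0]-s*w[1]-w[2])<.003)
    return "slope %.4f lateral %.4f z@hinge %.4f z@front %.4f n %d"%(-w[0],w[1],w[2],w[2]-.116*w[0],k.sum())
E
python3 -c "
from h import *
print(slope());print(slope('top'));stat()"
```

```text
slope -0.0033 lateral 0.0080 z@hinge 0.1000 z@front 0.0996 n 1417
slope 0.0315 lateral -0.0142 z@hinge 0.0959 z@front 0.0996 n 710
t 14.3 case d,s,z mm [-157.2    3.5   58.8] F along xc,yc,z [-10.92  -1.06   1.62] tool x in case [-1.     0.004] q [ 0.29  0.46 -0.5   2.15  0.38  0.61 -0.22] tilt [ 0.002  0.    -1.   ]
```

Request:
send_rows(deltas="0.0006 0 0.0005 0; 0.0009 0 0.001 0; 0.0011 0 0.0015 0; 0.0013 0 0.002 0; 0.0015 0 0.0025 0")

```text
t: 14.8
eef_pos: [0.4699, -0.0056, 0.0567]
tool_rot: [0.0, 0.615, 0.788, 0.001]
contact_force: [-0.6, 6.1, 3.3]
gripper_width: 0.0
grasp_force: 0.0
```

```bash
python3 -c "
from h import *
print(slope());print(slope('top'));stat()
print(sl()[1])"
```

```text
slope -0.0030 lateral 0.0070 z@hinge 0.1000 z@front 0.0996 n 1433
slope 0.0208 lateral -0.0093 z@hinge 0.0961 z@front 0.0985 n 727
t 14.9 case d,s,z mm [-157.3    4.2   56.6] F along xc,yc,z [-6.02  1.06  0.52] tool x in case [-1.     0.006] q [ 0.29  0.47 -0.49  2.15  0.38  0.6  -0.23] tilt [ 0.001  0.002 -1.   ]
0.093
```

Request:
send_rows(deltas="0.0004 0 0.0005 0; 0.0008 0 0.001 0; 0.0012 0 0.0015 0; 0.0016 0 0.002 0; 0.002 0 0.0025 0")

```text
t: 15.45
eef_pos: [0.4687, -0.0055, 0.0538]
tool_rot: [0.0, 0.616, 0.788, -0.001]
contact_force: [0.3, -1.1, -0.1]
gripper_width: -0.001
grasp_force: 0.0
```

```bash
python3 -c "
from h import *
print(slope());stat()"
```

```text
slope -0.0023 lateral 0.0080 z@hinge 0.1000 z@front 0.0997 n 1417
t 15.5 case d,s,z mm [-157.9    2.9   53.7] F along xc,yc,z [ 0.03 -0.41 -0.53] tool x in case [-1.     0.008] q [ 0.28  0.47 -0.49  2.15  0.39  0.6  -0.24] tilt [-0.001 -0.001 -1.   ]
```

Request:
send_rows(deltas="0.005 0 0 0; 0.012 0 0 0; 0.02 0 0 0; 0.028 0 0 0; 0.03 0 -0.02 0")

```text
t: 16.0
eef_pos: [0.4595, 0.0261, 0.0727]
tool_rot: [-0.002, 0.615, 0.789, -0.001]
contact_force: [-0.0, -0.6, 0.1]
gripper_width: 0.001
grasp_force: 0.0
```

Request:
send_rows(deltas="0 0 -0.04 0; 0 0 -0.08 0; 0 0 -0.12 0; 0 0 -0.15 0; 0 0 -0.15 0")

```text
t: 16.5
eef_pos: [0.4639, 0.0258, 0.2281]
tool_rot: [0.003, 0.615, 0.788, 0.002]
contact_force: [0.1, 0.2, 0.4]
gripper_width: -0.002
grasp_force: 0.0
```

Request:
send_rows(deltas="0 0 0 0; 0 0 0 0; 0 0 0 0; 0 0 0 0; 0 0 0 0")

```text
t: 17.0
eef_pos: [0.4612, 0.0247, 0.2234]
tool_rot: [-0.001, 0.616, 0.788, -0.0]
contact_force: [-0.1, -0.7, 1.0]
gripper_width: 0.002
grasp_force: 0.0
```

```bash
python3 -c "
from h import *
print(slope(),slope('top'));stat()
p=bot.read_camera('scene'); cv2.imwrite('pics/s6.png',cv2.resize(p['img'][60:300,180:440,::-1],(650,600)))
for n in('grease_tin','nut_tin'): print([np.round(r['xyz'],3) for r in bot.landmark_of(p,n)[:1]])"
```

```text
slope -0.0096 lateral 0.0000 z@hinge 0.1001 z@front 0.0990 n 2000 slope 0.0083 lateral 0.0007 z@hinge 0.0961 z@front 0.0971 n 2649
t 17.1 case d,s,z mm [-188.7    3.3  223.6] F along xc,yc,z [ 0.14 -0.51 -0.02] tool x in case [-1.     0.007] q [ 0.37  0.2  -0.62  2.03  0.14  0.96 -0.08] tilt [ 0.    -0.001 -1.   ]
[array([ 0.612, -0.03 , -0.001])]
[array([ 0.365, -0.177,  0.   ])]
```

View pics/s6.png

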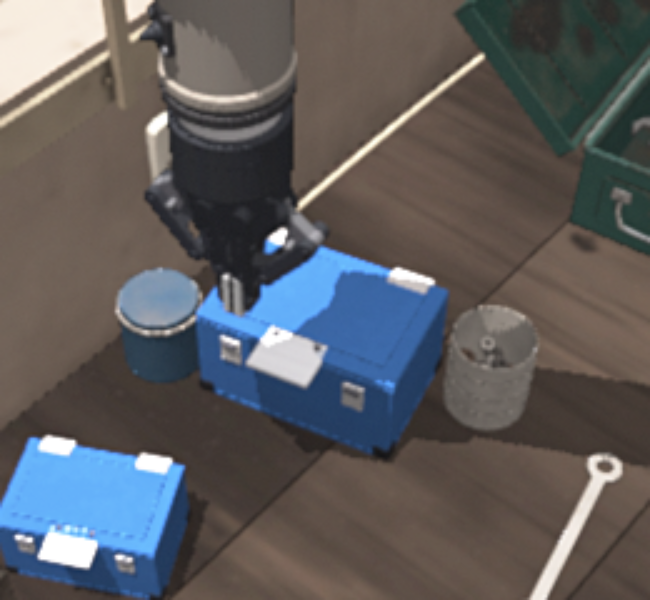

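The lid is shut, with its tab in front at (288,355). Both tins stand where they were, and the gripper is clear in the air. Handing in.

```bash
python3 -c "
from station import bot
print(bot.hand_in())"
```

```text
the job is handed in; nothing more can be done
None
```

The lid was tipped forward, caught on the fingers at about 0.8 rad, and lowered until the cameras showed it shut. Finger force on it peaked near 11.5 N. The tins have not moved, the arm is clear, and the job is handed in; no verdict was returned.

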